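# Open the push-and-turn degreasing jar and lower the parts basket into it

## Task

Degrease the two nuts: take the child-resistant cap off the jar in the leaning holder (push it down against its spring, and while it is held down turn it a sixth of a turn counter-clockwise, then lift it off) and set it down flat, top up, in the shallow drip tray. Then stand the parts basket in the open jar so that it reaches the bottom, and leave both released and at rest. Do not drop the cap or the basket, do not tip the basket over on the bench, and leave the spectacle frame, sanding block and screwdriver where they are.

Things in the scene. Friction and masses are not known exactly. Their poses are not given: they have to be found in the camera images.
- jar: Aluminium jar, 80 mm wide, clamped in a steel holder fixed to the bench; it cannot move. Its axis leans 30 degrees from vertical, roughly toward the robot. Origin: centre of the mouth (upper rim of the neck); z outward along the axis, y level, -x the low side nearest the robot. Mouth opening 40 mm, neck 45 mm wide, inner floor at z = -0.101, shoulder below z = -0.030.
- jar_open_mark (a point): Two raised bars on the jar's shoulder marking 'open'. A single bar at the jar's -x side marks 'shut'. The open mark is 60 degrees counter-clockwise from the shut mark, looking at the cap from outside (toward the jar's -y).
- cap: Grey ribbed push-and-turn cap, loose, 62 mm wide, 34 mm high. Origin: centre of the skirt's lower rim, z out through its top. Shut, it is coaxial with the jar, origin at the jar's z = -0.020. Lugs inside sit behind 3.5 mm teeth, so it neither turns nor lifts. Pushed down 4 to 7 mm along the axis it turns counter-clockwise (right-handed about +z); at 44 to 76 degrees (stop) it lifts straight off.
- cap_seal (a joint): Travel (m) of the sprung seal inside the cap, that is how far the cap is pushed down from its shut position: 0 shut, 0.007 fully down (stop), -0.003 when the cap is off. The spring pushes the cap up with 4 N at 0, 9 N at 0.004 and 12.5 N at 0.007. Only when pushed deeper than about 0.0035, past the teeth, can the cap turn.
- cap_rib (a point): Point on the pointer rib on the cap's skirt, 31 mm from its axis, at mid-height. It stands over the single bar (jar's -x) when shut and over the two bars (60 degrees on) when open.
- basket: Steel wire dip basket with two nuts in it, loose, standing upright on the bench: cup 30 mm wide and 28 mm high, thin stem, black handle; 152 mm tall, about 0.12 kg, heavy at the foot. Origin: centre of its underside, z up along the stem.
- basket_handle (a point): Middle of the basket's black handle, on the stem's axis, 128 mm above its underside; the handle is 11 mm thick and reaches 24 mm up and 25 mm down from here. Grip it here from above.
- tray: Shallow square steel drip tray, fixed to the bench, 120 x 120 mm, rim 10 mm high, walls and floor 3 mm thick. Origin: centre of its underside; its sides run along its x and y.
- sander_table (a point): Middle of the left edge of the belt sander's fixed grey work table (level, 12 mm thick), to the right of the work; the table reaches 0.125 m toward and away from the robot (x) from here, and from this edge 0.14 m to the right (-y). Keep arm and gripper clear of it.
- machine_corner (a point): Nearest corner of the edging machine (fixed, grey, to the left of the work), at 0.10 m height; from here its front runs away from the robot to (x +0.155, y -0.039), and everything to the left of that line is machine, up to 0.33 m high. Keep arm and gripper clear of it.
- spectacles: Brown spectacle frame lying on the bench, 58 x 146 x 8 mm, origin at the centre of its underside; leave alone.
- block: Sanding block, 59 x 101 x 33 mm, origin at the centre of its underside; leave alone.
- blue_driver: Screwdriver with a blue handle, 22 x 150 x 21 mm, lying down, origin at the centre of its underside; leave alone.
Not all that is in view belongs to the job. There is more than one size of the cap; the one meant has the size given above.

How it is judged:
On the way, in this order (a step that is already met when the one before it is completed fails the run):
1. the cap, pushed down, has its lugs under the teeth of the collar (turned more than 12 degrees while 2.5 mm or more below its rest height) (distance between cap and jar below 0.03 m and z of cap in the frame of jar below -0.0225 m and y of cap_rib in the frame of jar below -0.0064 m).
2. the cap is turned to its open position (45 degrees or more) while still on the neck (distance between cap and jar below 0.03 m and y of cap_rib in the frame of jar below -0.0219 m).
3. the cap lies flat, top up, in the drip tray, released (horizontal distance between cap and tray below 0.038 m and height (world z) of cap below 0.008 m and angle between cap's own z axis and vertical below 0.12 rad and linear speed of cap below 0.03 m/s and contact force between the fingers and cap below 0.1 N), for 0.2 s.
At the end, for the whole second after the job is handed in: The cap lies flat (within 7 degrees, top up) on the tray floor, its centre within 38 mm of the tray's; the basket stands in the jar with its foot at least 85 mm below the mouth; both are released and at rest (all of step 3 and z of basket in the frame of jar below -0.085 m and x of basket in the frame of jar between -0.036 and 0.036 m and y of basket in the frame of jar between -0.036 and 0.036 m and linear speed of basket below 0.03 m/s and contact force between the fingers and basket below 0.1 N); the robot touches nothing.
It fails at once if a bystander (spectacle frame, sanding block or screwdriver) is moved more than 20 mm (distance of any of spectacles, block, blue_driver from where it was at the start of the episode above 0.02 m).
It fails at once if the cap is dropped (falls faster than 0.8 m/s out of the fingers) (linear speed of cap above 0.8 m/s and contact force between the fingers and cap below 0.1 N).
It fails at once if the basket is dropped (falls faster than 0.8 m/s out of the fingers) (linear speed of basket above 0.8 m/s and contact force between the fingers and basket below 0.1 N).
It fails at once if the basket is tipped over (more than 70 degrees) (angle between basket's own z axis and vertical above 1.22 rad).
It also fails if it takes over 54 s, if anything falls off the work surface, if the arm or the gripper's body presses on something with over 40 N, if the wrist force passes 120 N, or if a joint passes its speed limit or range.

## Robot

A 6-joint arm with a two-finger parallel gripper is mounted at the origin on a cart in front of the work surface, level with it; the furniture and walls round the work are solid. World frame = base frame: x ahead of the robot, y to its left, z up, the work surface at z = 0. Lengths are in m, angles in rad, forces in N, time in s.
With the tool pointing down it reaches from about 0.275 to 0.75 m from the base axis. Payload 10.2 kg.
Tool frame: the origin (TCP) lies midway between the tips of the shut fingers; the grasp point (between the pads) lies 19 mm behind it (env.hold_point_z is the distance from the TCP to the grasp point, in m); z points along the fingers, y is the line along which they close (so a half turn about z gives the same grasp; the last joint's range is limited). The gripper opens to 85 mm and grips with 20 to 120 N. Pads are 22 mm wide; open, the fingers measure 114 mm over their backs; the gripper's body (76 mm by 85 mm) begins 54 mm behind the grasp point. The pads swing forward as they close: fully open they stand 13 mm farther back than shut.
Start: joints at [1.105, 0.313, 1.498, -0, 1.331, -0.223], TCP at [0.126, 0.51, 0.202] pointing down, gripper open.
Joint ranges: [-2.94, 2.94], [-0.97, 2.17], [0.19, 2.56], [-1.23, 4.37], [0.02, 3.11], [-2.88, 2.88]. Speed limits (rad/s): [2.39, 2.39, 3.01, 3.14, 3.14, 3.14].

## Interface

Orientations are given as a unit quaternion [x, y, z, w].
In Python, from bench import env, kinematics, monitor, eyes, job gives the robot as it stands. The module is installed in compiled form; this text tells all that it offers. Calls block until the motion is done:
- env.reach(position, orientation): joint-space move of the TCP to a pose.
- env.movel(position, velocity=0.15, frame=None, guard=None): straight line of the TCP; frame=None keeps the orientation; velocity is the mean speed in m/s. With guard (N) it stops when the force on the tool has changed by that much, and returns True; else False.
- env.set_joints(angles): joint-space move.
- env.release() and env.close_gripper(effort=None): open the fingers fully, or close them until they stop; effort is the grip in N (None keeps the last).
- env.hold(seconds).
- kinematics.ik(position, orientation): joint angles nearest the present ones, or None.
- monitor.sense(): the state.
- eyes.grab_frame(name): name is "scene" or "side" or "wrist"; returns a dict with "frame" (384x512x3 uint8, red, green, blue), "mtx" (3x3 intrinsics, pixels), "view" (4x4, takes a point from world to camera coordinates). Camera axes: x right, y down, z forward; pixel columns grow to the right and rows downward; lengths in m; the calibration is good to about 2 mm. A picture is of the moment at which its call begins. There is no depth.
A pose or a line that the arm cannot do raises env.MotionError and nothing moves.
- job.hand_in(): hands the job in; it is judged then, once.
The state is a dict: "clock": time; "joints": joint angles; "qvel": joint speeds; "joint_efforts": joint torques, N m; "position": TCP position; "ee_rot": TCP orientation; "contact_force": force on the tool from outside, world axes, zero at the start; "ft_torque": the same for the moment, N m; "finger_gap": opening from 0.0 (shut) to 1.0 (fully open); "gripper_force": force on a finger pad.
Only numpy, scipy, OpenCV 4.12 (cv2) and the standard library are available. Lean on these libraries where they do the work, as an engineer would, in place of code of your own. Each camera call takes 0.05 s, during which the arm holds its last target. There are 200 camera calls.

## Working session

There is one attempt and no reset: what is moved stays moved. The work goes in short steps, each a Python script; the robot and the scene stay as the last script left them, time stands still between calls to the robot, and variables do not carry over. Pictures are saved under pics/ and viewed, at most 10 in all, crops included, and the job is handed in when it is done.

```bash
mkdir -p pics
python3 - <<'E'
from bench import env,monitor,eyes
import cv2,numpy as np
for n in ["scene","side"]:
    d=eyes.grab_frame(n); np.savez(f"pics/{n}.npz",**d)
    cv2.imwrite(f"pics/{n}0.png",cv2.resize(d["frame"][:,:,::-1],(800,600),interpolation=cv2.INTER_CUBIC))
    print(d["mtx"],d["view"])
print(monitor.sense(),env.hold_point_z)
E
```

```text
[[380.62707734   0.         251.44316141]
 [  0.         380.62707734 184.68960013]
 [  0.           0.           1.        ]] [[ 0.46193408 -0.88683567 -0.01180692 -0.01960028]
 [-0.38236449 -0.18711866 -0.90486684  0.40738492]
 [ 0.8002589   0.42250338 -0.42553096  0.47250003]
 [ 0.          0.          0.          1.        ]]
[[356.30278758   0.         252.67853805]
 [  0.         356.30278758 192.3196998 ]
 [  0.           0.           1.        ]] [[-0.81267622 -0.58236598 -0.02017996  0.60335213]
 [-0.35140726  0.51741652 -0.78025194  0.17383006]
 [ 0.46483363 -0.62700081 -0.62513973  0.9297519 ]
 [ 0.          0.          0.          1.        ]]
{'clock': 0.1, 'joints': array([ 1.10454472e+00,  3.13376208e-01,  1.49835637e+00,  1.19462121e-06,
        1.33100848e+00, -2.23411382e-01]), 'qvel': array([-0.00106934, -0.00200152, -0.003186  ,  0.00099034, -0.00096863,
       -0.0008309 ]), 'joint_efforts': array([ 1.52621327e-03, -4.12896109e+01, -2.60142392e+01, -3.13174969e-04,
        3.11172043e-03,  1.76431251e-05]), 'position': array([0.12613787, 0.50935088, 0.20200324]), 'ee_rot': array([ 1.21122109e-01,  9.92637449e-01, -5.40207089e-04, -1.94649244e-04]), 'contact_force': array([-0.21005156, -0.55133369, -0.39744571]), 'ft_torque': array([-0.01229378,  0.01698039,  0.00208689]), 'gripper_force': 0.0, 'finger_gap': 1.0010011348044243} 0.0187
```

View pics/scene0.png

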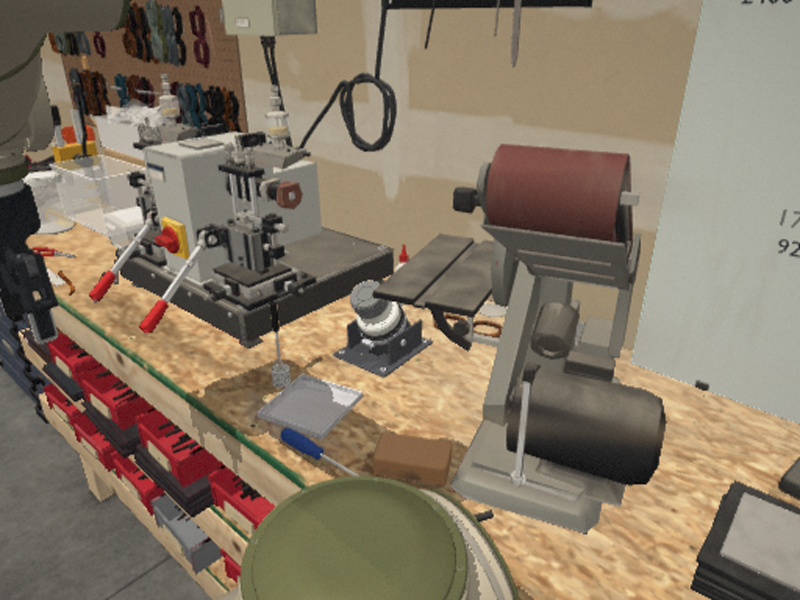

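View pics/side0.png

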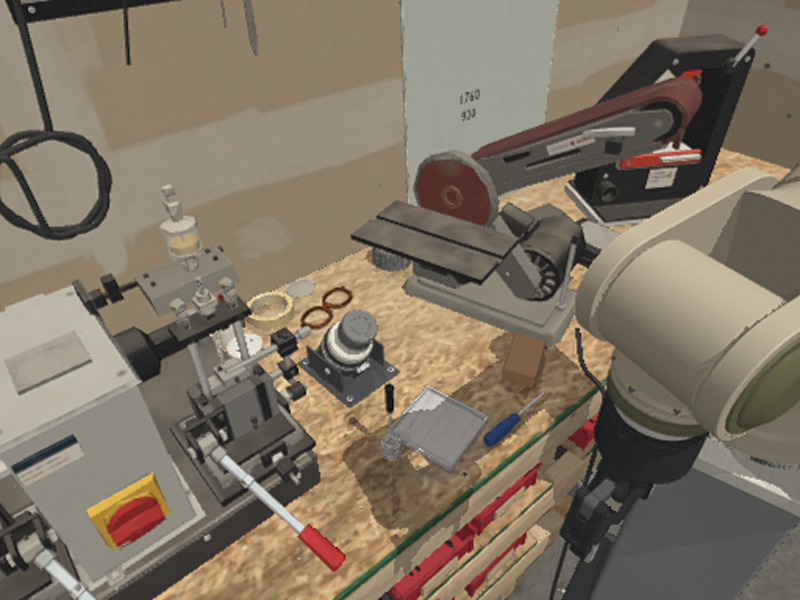

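The scene view (800x600 scale) shows the capped jar at (366,290), basket handle at (275,318), basket foot at (281,385) and tray centre at (311,404). In the side view they are at (359,326), (390,398), (391,455) and (438,428). The sander table edge is to the right and the machine to the left. I'll triangulate roughly from these pixels.

```bash
cat > h.py <<'E'
import numpy as np,cv2
from scipy.spatial.transform import Rotation as R
def P(d): return d["mtx"]@d["view"][:3]
def tri(views,pix):
    A=[]
    for d,(u,v) in zip(views,pix):
        p=P(d);A+=[u*p[2]-p[0],v*p[2]-p[1]]
        A[-1]=A[-1]/np.linalg.norm(A[-1][:3]);A[-2]=A[-2]/np.linalg.norm(A[-2][:3])
    A=np.array(A);x,res,*_=np.linalg.lstsq(A[:,:3],-A[:,3],rcond=None);return x
def proj(d,X):
    q=P(d)@np.append(X,1);return q[:2]/q[2]
def plane(d,uv,z):
    p=P(d);u,v=uv;A=np.array([u*p[2]-p[0],v*p[2]-p[1]])
    return np.linalg.solve(A[:,:2],-A[:,3]-A[:,2]*z)
def grab(name,fn=None,s=1.5625):
    from bench import eyes
    d=eyes.grab_frame(name)
    if fn: np.savez(f"pics/{fn}.npz",**d); cv2.imwrite(f"pics/{fn}.png",cv2.resize(d["frame"][:,:,::-1],None,fx=s,fy=s,interpolation=cv2.INTER_CUBIC))
    return d
E
python3 - <<'E'
from h import *
V=[dict(np.load(f"pics/{n}.npz")) for n in("scene","side")]
s=1.5625
for n,a,b in [("handle",(275,318),(390,398)),("foot",(281,388),(391,458)),("tray",(311,404),(438,428)),("captop",(366,290),(359,326)),("machcorner",(245,343),(215,521)),("tabnear",(377,297),(485,282)),("tabfar",(440,235),(350,237))]:
    x=tri(V,[np.array(a)/s,np.array(b)/s]);print(n,x.round(3),[(proj(v,x)*s).round() for v in V])
for n,a,z in[("foot",(281,388),0),("tray",(311,404),.003),("block",(412,470),0),("driver",(305,445),0.01)]:print(n,plane(V[0],np.array(a)/s,z))
E
```

```text
handle [0.446 0.422 0.123] [array([275., 318.]), array([390., 398.])]
foot [ 0.445  0.426 -0.014] [array([281., 388.]), array([391., 458.])]
tray [0.412 0.342 0.   ] [array([310., 405.]), array([437., 427.])]
captop [0.576 0.33  0.133] [array([365., 292.]), array([358., 324.])]
machcorner [ 0.614  0.647 -0.065] [array([247., 340.]), array([217., 526.])]
tabnear [0.414 0.215 0.217] [array([376., 298.]), array([485., 281.])]
tabfar [0.666 0.232 0.219] [array([439., 236.]), array([350., 236.])]
foot [0.43035627 0.41229662]
tray [0.41262825 0.33947202]
block [0.35334627 0.13253962]
driver [0.32050876 0.28557046]
```

```bash
cat >> h.py <<'E'
def ori(z,yref):
    z=np.array(z,float);z/=np.linalg.norm(z);y=np.array(yref,float);y-=z*(y@z);y/=np.linalg.norm(y)
    return R.from_matrix(np.column_stack([np.cross(y,z),y,z]))
E
python3 - <<'E'
from h import *
from bench import env,kinematics,monitor
V=dict(np.load("pics/scene.npz"));s=1.5625
print("mach",plane(V,np.array((247,343))/s,0),plane(V,np.array((393,265))/s,.0),plane(V,np.array((245,310))/s,.05))
o=R.from_quat(monitor.sense()["ee_rot"])
a=ori([0,0,-1],o.apply([0,1,0])).as_quat()
q=kinematics.ik([.40,.34,.38],a);print(q)
env.set_joints(q)
d=grab("wrist","w1");print(d["view"])
t=np.array([.43,.25,-.866]);o2=ori(t,[-.5,.86,0]);c=np.array([.576,.33,.133])
q=kinematics.ik(c-.2*t,o2.as_quat());print(q)
if q is not None:
    env.set_joints(q);d=grab("wrist","w2")
print(monitor.sense()["clock"])
E
```

```text
mach [0.52124802 0.56102873] [0.97851117 0.48725189] [0.55315964 0.58533105]
[ 4.81106934e-01  2.63791555e-01  1.11119734e+00 -4.44089210e-16
  1.76660376e+00 -8.46849023e-01]
[[ 2.38575461e-01  9.71123921e-01 -2.82082240e-04 -4.25642970e-01]
 [ 9.21087524e-01 -2.26190994e-01  3.16915459e-01 -3.87453812e-01]
 [ 3.07700379e-01 -7.58680743e-02 -9.48453748e-01  4.50518629e-01]
 [ 0.00000000e+00  0.00000000e+00  0.00000000e+00  1.00000000e+00]]
[ 0.23802449  0.03831669  1.65508624  0.17488911  0.95216397 -1.92488571]
2.5833
```

View pics/w1.png

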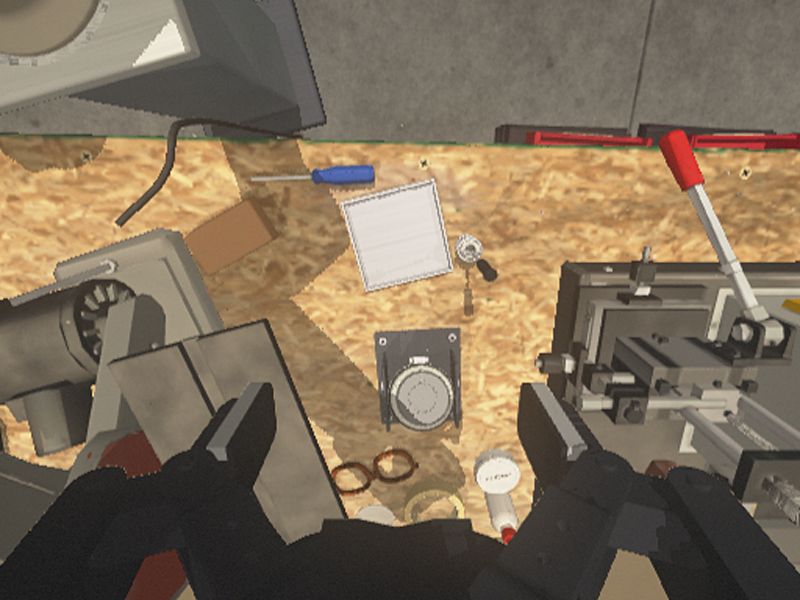

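View pics/w2.png

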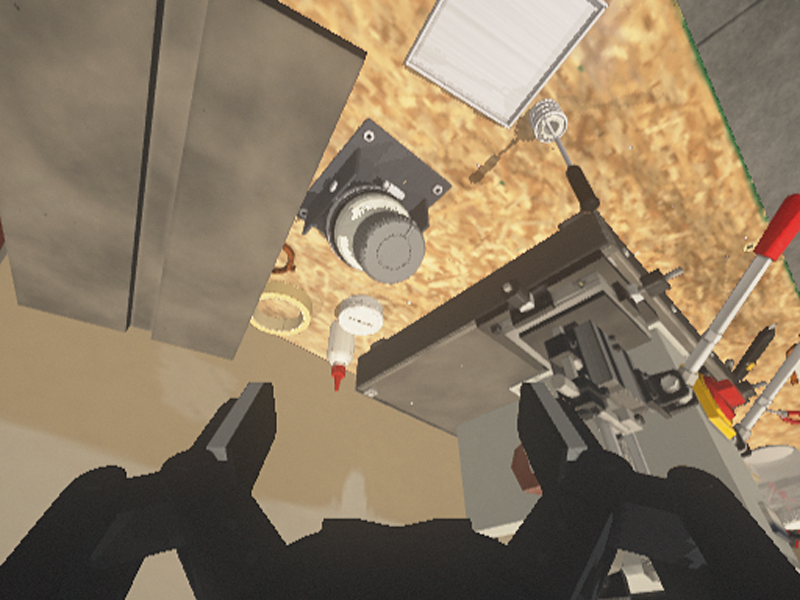

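In w1 (800x600 scale), the cap top is at (421,397), the near holder bolts at (383,342) and (452,338), the basket handle at (487,270) and the foot at (469,249). The tray corners are (341,203), (435,180), (453,270) and (367,292), and the machine corner is at (563,263). In w2, the cap top is at (396,253), the bolts at (369,135) and (441,188), the handle at (581,187) and the machine corner at (597,213).

Run:
```python
from h import *
L=lambda n:dict(np.load(f"pics/{n}.npz"))
s=1.5625;W=[L("w1"),L("w2")];A=W+[L("scene"),L("side")]
def t(n,*p,V=A):
    p=[np.array(q)/s for q in p];x=tri(V[:len(p)],p);print(n,x.round(4),[((proj(v,x)-q)*s).round(1) for v,q in zip(V,p)]);return x
c=t("cap",(421,397),(396,253),(364,288),(359,326));t("cap_w",(421,397),(396,253))
b1=t("b-",(383,342),(369,135));b2=t("b+",(452,338),(441,188))
print("bolt az plane:", plane(W[0],np.array((383,342))/s,.006),plane(W[0],np.array((452,338))/s,.006))
t("handle",(487,270),(581,187),(275,318),(390,398))
t("foot",(469,249),(548,122),(281,383),(391,455))
t("mach",(563,263),(597,213));t("machfar?",(553,400),(357,387))
t("tabnear",(268,320),(367,52),(377,297),(485,282));t("tabfar",(345,518),(236,358),(440,235),(350,237),V=A)
cs=np.array([plane(W[0],np.array(p)/s,.01) for p in[(341,203),(435,180),(453,270),(367,292)]]);print(cs,cs.mean(0))
```

```text
cap [0.5724 0.3296 0.1359] [array([2.9, 0.4]), array([0.9, 1.7]), array([0. , 2.9]), array([ 1. , -2.6])]
cap_w [0.5695 0.3268 0.1382] [array([ 0. , -0.2]), array([-0.2,  0.2])]
b- [0.5511 0.2838 0.0039] [array([-0.1, -1. ]), array([-0.8,  1.2])]
b+ [0.5629 0.3788 0.0124] [array([-0.2, -2. ]), array([-1.4,  2.1])]
bolt az plane: [0.55172982 0.28383174] [0.56876422 0.37868425]
handle [0.4465 0.4234 0.1236] [array([-1.8, -1.5]), array([-1.4, -0.7]), array([-0.5, -1.1]), array([-1.2,  0.3])]
foot [ 0.4487  0.4277 -0.003 ] [array([ 0.6, -3.4]), array([-3.6, -4.7]), array([-0.6, -1.4]), array([-2.8, -1.4])]
mach [0.4874 0.5303 0.0392] [array([-0. , -0.1]), array([-0.1,  0.1])]
machfar? [0.5655 0.3727 0.2562] [array([-71.4,  56.7]), array([96.8, -2.7])]
tabnear [0.4163 0.2206 0.2168] [array([-5.4, -2.2]), array([-6.4, -3.4]), array([-2.9, -0.5]), array([-3.6,  0.5])]
tabfar [0.6561 0.2314 0.2206] [array([ 6.9, 15.9]), array([-0.2, -8.7]), array([-2.2,  2.3]), array([ 4.4, -0.3])]
[[0.35456802 0.28041693]
 [0.35551183 0.39999374]
 [0.47224315 0.39899894]
 [0.47453821 0.28170707]] [0.4142153  0.34027917]
```

```bash
cat >> h.py <<'E'
def jar(a,top):
    d=np.array([-.5*np.cos(a),.5*np.sin(a),np.sqrt(.75)]);y=np.array([np.sin(a),np.cos(a),0]);x=np.cross(y,d)
    M=np.column_stack([x,y,d]);return M,np.array(top)-.014*d
E
python3 - <<'E'
from h import *
from bench import env,kinematics,monitor
M,o=jar(.15,[.571,.328,.137]);d=M[:,2]
for sgn in(1,-1):
  for th in range(-90,100,30):   # grip line angle about d from jar y
    r=np.radians(th);yv=sgn*(np.cos(r)*M[:,1]-np.sin(r)*M[:,0])
    q=kinematics.ik(o-.02*d,ori(-d,yv).as_quat());print(sgn,th,None if q is None else q.round(2))
q=kinematics.ik(o+.13*d,ori(-d,M[:,1]).as_quat());print(q)
env.set_joints(q);D=grab("wrist","w3");print(monitor.sense()["clock"])
im=D["frame"][:,:,::-1].copy();im=cv2.resize(im,None,fx=1.5625,fy=1.5625,interpolation=cv2.INTER_CUBIC)
P0=np.linspace(0,2*np.pi,60)
for a,col in((.0,(255,0,0)),(.15,(0,255,0)),(.3,(0,0,255))):
    M2,o2=jar(a,[.571,.328,.137])
    for rr,z in((.031,.014),(.04,-.03)):
        pts=[proj(D,o2+M2@np.array([rr*np.cos(p),rr*np.sin(p),z]))*1.5625 for p in P0]
        cv2.polylines(im,[np.int32(pts)],False,col,1)
cv2.imwrite("pics/w3o.png",im[:450])
E
```

```text
1 -90 [ 0.45  0.54  1.54 -0.47  0.68  0.91]
1 -60 [ 0.45  0.54  1.54 -0.47  0.68  0.39]
1 -30 [ 0.45  0.54  1.54 -0.47  0.68 -0.14]
1 0 [ 0.45  0.54  1.54 -0.47  0.68 -0.66]
1 30 [ 0.45  0.54  1.54 -0.47  0.68 -1.18]
1 60 [ 0.45  0.54  1.54 -0.47  0.68 -1.71]
1 90 [ 0.45  0.54  1.54 -0.47  0.68 -2.23]
-1 -90 [ 0.45  0.54  1.54 -0.47  0.68 -2.23]
-1 -60 [ 0.45  0.54  1.54 -0.47  0.68 -2.75]
-1 -30 None
-1 0 [ 0.45  0.54  1.54 -0.47  0.68  2.48]
-1 30 [ 0.45  0.54  1.54 -0.47  0.68  1.96]
-1 60 [ 0.45  0.54  1.54 -0.47  0.68  1.43]
-1 90 [ 0.45  0.54  1.54 -0.47  0.68  0.91]
[ 0.53761105  0.29781316  1.52632053 -0.40437088  0.93836605 -0.70476359]
3.7583
```

View pics/w3o.png

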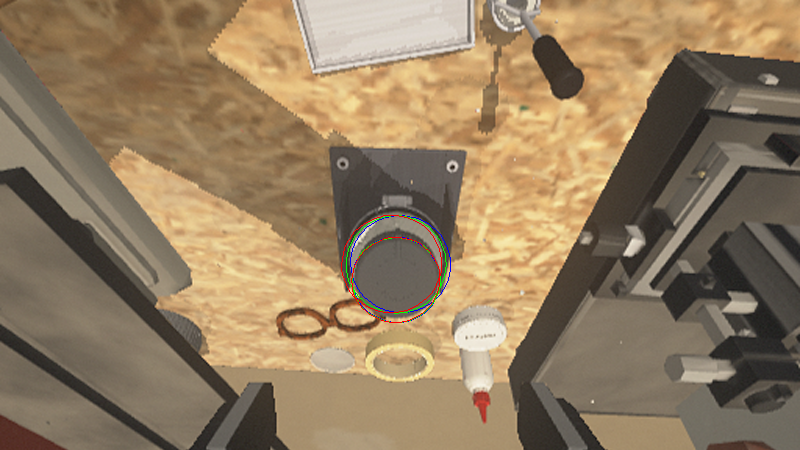

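The overlay for an azimuth of about 0.15 fits the cap (centre near (397,268)) and the shoulder. The bolts at (342,163) and (453,166) are symmetric about it. Next I'll approach along the axis and grip.

```bash
cat >> h.py <<'E'
JM,JO=jar(.165,[.571,.328,.137]);JD=JM[:,2]
def yth(th):
    r=np.radians(th);return np.cos(r)*JM[:,1]-np.sin(r)*JM[:,0]
def jo(th): return ori(-JD,yth(th)).as_quat()
E
python3 - <<'E'
from h import *
from bench import env,kinematics,monitor
env.set_joints(kinematics.ik(JO+.10*JD,jo(-30)))
print(env.movel(JO-.022*JD,.08,guard=12))
s=monitor.sense();print(s["position"],(s["position"]-JO)@JM,s["contact_force"])
f0=s["contact_force"]
env.close_gripper(60);s=monitor.sense()
print(s["finger_gap"],s["gripper_force"],s["contact_force"]-f0,s["ft_torque"],s["clock"],(s["position"]-JO)@JM)
grab("wrist","w4")
E
```

```text
False
[0.58879094 0.32522636 0.10632283] [ 0.0002541   0.00018623 -0.02156965] [ 0.49438995 -0.67834197  0.75059893]
0.00519199443221408 2.955127218083362 [-5.95150091 -0.30473181  3.24440958] [-0.4010123   0.60480249 -0.20223371] 6.7917 [-9.97217498e-06 -1.83671017e-04 -2.16049377e-02]
```

View pics/w4.png

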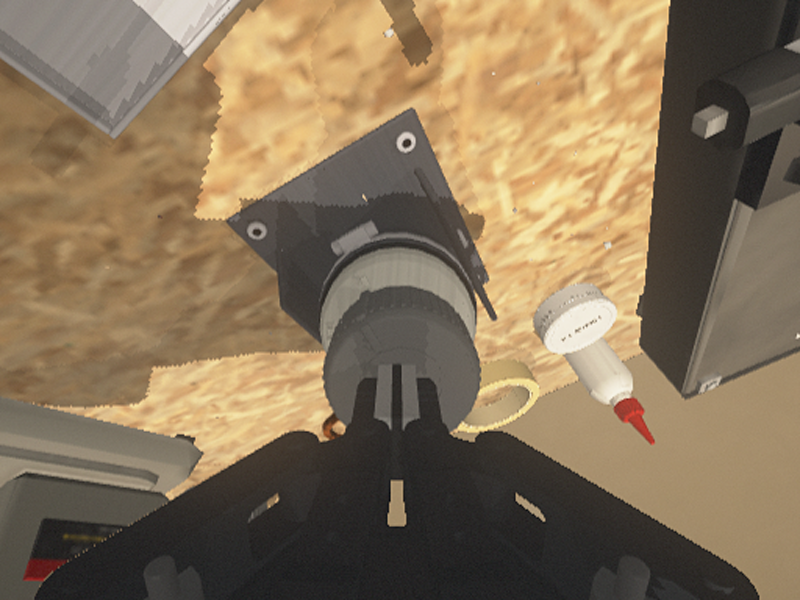

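The fingers shut without the cap between them: in w4 the tips are at (397,370), in front of the cap top. I'll check the geometry against this view.

Run:
```python
from h import *
from bench import monitor
L=lambda n:dict(np.load(f"pics/{n}.npz"))
D=L("w4");s=1.5625;p=monitor.sense()["position"];print("tcp",proj(D,p)*s, "cap top pred",proj(D,JO+.014*JD)*s,D["mtx"][0,0])
for n in("scene","side","w1","w2","w3"):print(n,proj(L(n),JO+.014*JD)*s,proj(L(n),p)*s, proj(L(n),JO-.02*JD)*s)
w=[proj(D,JO+.014*JD+k*.031*(np.cos(np.pi/6)*JM[:,1]+np.sin(np.pi/6)*JM[:,0]))*s for k in(-1,1)];print(w)
for n in("side","scene"):
    d=grab(n,n+"4");c=(proj(d,p)).astype(int);im=d["frame"][c[1]-45:c[1]+45,c[0]-60:c[0]+60,::-1]
    cv2.imwrite(f"pics/{n}4c.png",cv2.resize(im,None,fx=3.3,fy=3.3,interpolation=cv2.INTER_CUBIC));print(c)
a=[cv2.imread(f"pics/{n}4c.png") for n in("side","scene")];cv2.imwrite("pics/both4.png",np.hstack(a))
```

```text
tcp [397.38175776 353.68158649] cap top pred [398.16249064 396.42886418] 271.5783067286203
scene [364.41038184 290.76452196] [371.5443044  303.24812791] [371.1687911  302.64368514]
side [361.26245645 322.6697588 ] [355.28262107 331.72472851] [355.45333363 331.34701207]
w1 [422.3224955  397.14896902] [421.50881427 396.3520775 ] [421.68652639 396.42340833]
w2 [396.13277341 253.9208122 ] [383.99384655 242.56925476] [384.61341785 243.18329944]
w3 [396.23928406 281.32082253] [395.62112053 268.69031502] [395.85895602 269.28030121]
[array([312.87194582, 396.39020031]), array([483.4402192 , 396.46752225])]
[227 212]
[237 194]
```

View pics/both4.png

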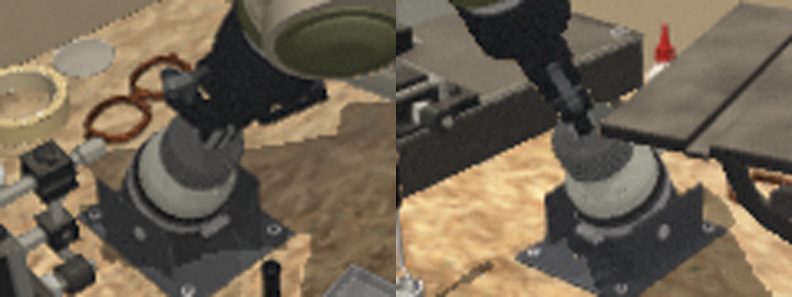

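Run:
```python
from h import *
L=lambda n:dict(np.load(f"pics/{n}.npz"))
T=[]
for n in("w3","w2","scene","side"):
    d=L(n);c=proj(d,JO).round().astype(int);x0,y0=c[0]-40,c[1]-30
    im=cv2.resize(d["frame"][y0:y0+60,x0:x0+80,::-1],None,fx=5,fy=5,interpolation=cv2.INTER_CUBIC)
    for k in range(0,80,10):cv2.putText(im,str(x0+k),(k*5,9),0,.3,(0,255,255),1);cv2.line(im,(k*5,10),(k*5,14),(0,255,255),1)
    for k in range(0,60,10):cv2.putText(im,str(y0+k),(0,k*5+4),0,.3,(0,255,255),1);cv2.line(im,(20,k*5),(24,k*5),(0,255,255),1)
    T.append(im)
cv2.imwrite("pics/comp.png",np.vstack([np.hstack(T[:2]),np.hstack(T[2:])]))
```

```text
(no output)
```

View pics/comp.png

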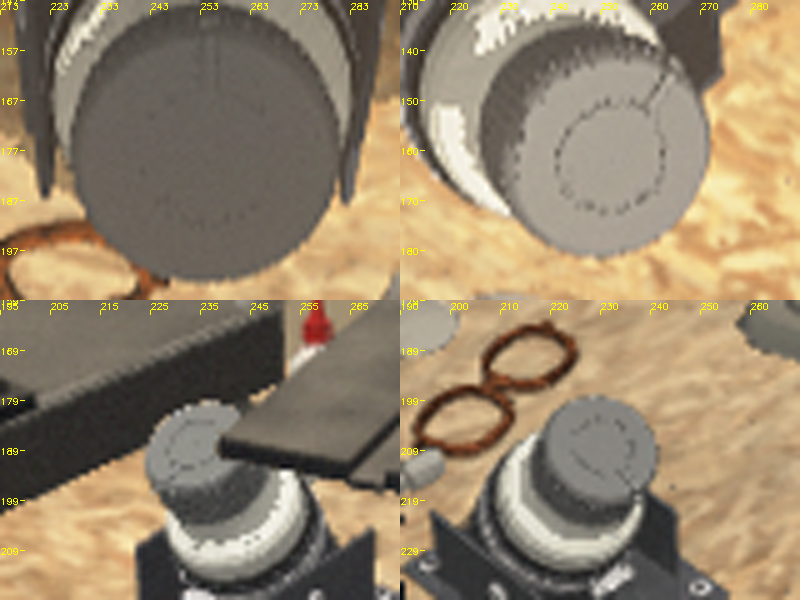

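Run:
```python
from h import *
from bench import monitor,kinematics
L=lambda n:dict(np.load(f"pics/{n}.npz"));s=1.5625
st=monitor.sense();print(st["joints"],kinematics.ik(st["position"],st["ee_rot"]),st["finger_gap"],st["contact_force"],st["gripper_force"],st["clock"])
T=R.from_quat(st["ee_rot"]).as_matrix();print("tool y,z vs jar",T[:,1]@JM,T[:,2]@JM)
p=st["position"]
for z in(0,-.01,-.02,-.03,-.04):print(z,[(proj(L(n),p+T@[0,0,z])*s).round() for n in("w4","side4","scene4")])
d3=L("w3");p3=JO+.13*JD;M3,o3=jar(.15,[.571,.328,.137]);p3=o3+.13*M3[:,2];T3=ori(-M3[:,2],M3[:,1]).as_matrix()
for z in(0,-.013,-.02,-.03,-.04):print(z,[(proj(d3,p3+T3@[0,y,z])*s).round() for y in(-.0425,.0425)])
A=[L("w2"),L("scene"),L("side")];x=tri(A,[np.array(q)/s for q in[(394.4,251.6),(366.9,293.8),(360,325)]]);print("cap",x,(x-JO)@JM)
C=np.linalg.inv(L("w2")["view"])[:3,3];print("w2 diam pred",271.6*.062/np.linalg.norm(x-C))
```

```text
[ 0.45422646  0.54103791  1.53137521 -0.47576269  0.6870596  -0.11503347] [ 0.45422646  0.54103791  1.53137521 -0.47576269  0.6870596  -0.11503347] 0.0022920431574894873 [-4.6515571  -2.01882823  4.34524443] 2.957319661800284 6.9417
tool y,z vs jar [ 4.99965852e-01  8.66044970e-01 -5.05872130e-04] [-1.78561307e-04 -4.81034498e-04 -9.99999868e-01]
0 [array([397., 354.]), array([355., 332.]), array([372., 303.])]
-0.01 [array([397., 364.]), array([357., 329.]), array([370., 300.])]
-0.02 [array([398., 376.]), array([359., 327.]), array([368., 296.])]
-0.03 [array([398., 389.]), array([360., 324.]), array([366., 293.])]
-0.04 [array([398., 403.]), array([362., 321.]), array([364., 289.])]
0 [array([301., 353.]), array([492., 353.])]
-0.013 [array([294., 367.]), array([499., 367.])]
-0.02 [array([290., 375.]), array([503., 375.])]
-0.03 [array([284., 388.]), array([510., 388.])]
-0.04 [array([277., 403.]), array([517., 403.])]
cap [0.57513525 0.32725781 0.12972359] [-3.56373944e-08 -5.28799816e-05  5.59794812e-03]
w2 diam pred 44.214831792248575
```

Run:
```python
from h import *
from bench import monitor
L=lambda n:dict(np.load(f"pics/{n}.npz"));s=1.5625
st=monitor.sense();T=R.from_quat(st["ee_rot"]).as_matrix();p=st["position"];d=L("w4")
C=np.linalg.inv(d["view"])[:3,3];print("cam in tool",T.T@(C-p))
for x in(-.011,.011):
  for z in (0,-.01,-.02): print("w4",x,z,(proj(d,p+T@[x,0,z])*s).round())
d3=L("w3");M3,o3=jar(.15,[.571,.328,.137]);p3=o3+.13*M3[:,2];T3=ori(-M3[:,2],M3[:,1]).as_matrix()
for x in(-.011,.011):
  for z in(-.013,-.02,-.03):
    for y in (.0425,.05): print("w3",x,y,z,(proj(d3,p3+T3@[x,y,z])*s).round())
# brightness profile along finger columns in w4
f=d["frame"].mean(2);print("w4 rows 215-290 col 245..262"); 
for r in range(222,285,3): print(r, f[r,238:272:2].astype(int))
```

```text
cam in tool [ 0.08216889 -0.00071992 -0.17077617]
w4 -0.011 0 [397. 376.]
w4 -0.011 -0.01 [397. 387.]
w4 -0.011 -0.02 [398. 400.]
w4 0.011 0 [397. 331.]
w4 0.011 -0.01 [398. 340.]
w4 0.011 -0.02 [398. 350.]
w3 -0.011 0.0425 -0.013 [497. 391.]
w3 -0.011 0.05 -0.013 [515. 391.]
w3 -0.011 0.0425 -0.02 [501. 399.]
w3 -0.011 0.05 -0.02 [519. 399.]
w3 -0.011 0.0425 -0.03 [507. 413.]
w3 -0.011 0.05 -0.03 [527. 413.]
w3 0.011 0.0425 -0.013 [501. 343.]
w3 0.011 0.05 -0.013 [520. 343.]
w3 0.011 0.0425 -0.02 [505. 350.]
w3 0.011 0.05 -0.02 [525. 350.]
w3 0.011 0.0425 -0.03 [512. 362.]
w3 0.011 0.05 -0.03 [532. 362.]
w4 rows 215-290 col 245..262
222 [81 86 88 86 88 87 88 83 79 79 84 82 83 85 90 88 88]
225 [88 86 79 82 82 87 89 88 88 90 87 86 87 87 86 85 83]
228 [86 85 86 86 86 86 87 87 88 88 87 89 86 86 86 87 88]
231 [88 86 88 84 87 85 86 90 86 85 85 85 86 86 88 87 89]
234 [ 81  80  97 103 103 102 105  40  42  38 102  99  99 103  89  88  86]
237 [ 81  81 103 102  99 103 108  44  43  38 102 104 100 102  86  89  87]
240 [ 82  80 104 103 100 103 107  45  46  36 103 100 102 102  98  94  99]
243 [ 47
[... 276 characters left out ...]
03  46  45]
255 [ 50  88 101 100 100  98  88  42  45  40 103 101 100  98 102  46  49]
258 [ 46 104 100 100 101 104  70  37  42  36 104 102 100 101 101  47  48]
261 [ 44 106  98 103 101  99  71  39  42  35 103 100  99 102 101  57  44]
264 [ 42 102 100 102  96  98  69  42  42  42 103  98  98 101 102  72  45]
267 [ 47  92 108 116 114 109  74  43  44  40 107 107 110 108 102  80  45]
270 [ 45  46  48  40  61 121  88  48  51  44 114 103  36  41  44  44  45]
273 [ 43  49  47  43  41  50  93  46  41  40 112  40  41  45  41  49  43]
276 [49 46 41 44 42 42 45 44 46 46 39 40 46 43 41 40 44]
279 [44 47 43 41 43 45 47 44 47 48 37 40 42 45 43 42 41]
282 [45 43 44 43 42 39 41 48 48 44 40 41 41 42 41 44 43]
```

All the views and the contact force agree: the real fingertips end about 28 mm short of the reported TCP, and the cap top is about 8 mm lower than I assumed. I'll correct for both and regrip.

```bash
cat >> h.py <<'E'
JO=np.array([.5751,.3273,.1297])-.014*JD
TIP=.028  # true shut tips lie this far behind reported TCP
E
python3 - <<'E'
from h import *
from bench import env,kinematics,monitor
env.movel(JO+.06*JD,.15);env.release();f0=monitor.sense()["contact_force"]
print(env.movel(JO-.040*JD,.1,guard=12),env.movel(JO-.050*JD,.03,guard=10))
s=monitor.sense();print((s["position"]-JO)@JM,s["contact_force"]-f0)
if (s["position"]-JO)@JD<-.03:
    env.close_gripper(60);s=monitor.sense()
    print(s["finger_gap"],s["gripper_force"],s["contact_force"]-f0,s["ft_torque"],s["clock"],(s["position"]-JO)@JM)
grab("wrist","w5");grab("side","side5");grab("scene","scene5")
E
```

```text
False False
[-5.73666936e-05 -5.41776600e-05 -5.01531763e-02] [ 1.13537025  0.39793487 -0.23810267]
0.7188695556896535 63.92216730862856 [-1.58939815  0.31227792  4.18484175] [-0.01915646  0.30504134 -0.00776838] 10.3417 [ 0.00022246  0.0002155  -0.04958541]
```

Gripped: a gap of 0.72 is about 61 mm. Next: push down and turn.

Run:
```python
from h import *
from bench import env,kinematics,monitor
env.close_gripper(90)
s=monitor.sense();p=s["position"];f0=s["contact_force"];z0=(p-JO)@JD
for k in (3,5.8):
    env.movel(p-.001*k*JD,.02);s=monitor.sense();print(k,((s["position"]-JO)@JD-z0)*1e3,(s["contact_force"]-f0)@JM,s["finger_gap"])
p2=p-.0058*JD
for th in range(-20,31,10):
    env.set_joints(kinematics.ik(p2,jo(th)));s=monitor.sense()
    print(th,((s["position"]-p)@JM*1e3).round(2),((s["contact_force"]-f0)@JM).round(1),(s["ft_torque"]@JM).round(2),s["joints"][5].round(3))
print(s["clock"],s["finger_gap"])
grab("side","side6");grab("scene","scene6");grab("wrist","w6")
```

```text
3 -3.0104195998505583 [-1.00740972 -0.88392973  4.17444313] 0.7130508390907035
5.8 -5.564210865739786 [-0.94580846 -1.95838635  6.41722031] 0.7146462201416344
-20 [ 0.3   0.2  -5.37] [-0.7 -1.8  8. ] [-0.14  0.42  0.05] -0.274
-10 [ 0.42  0.28 -5.33] [-0.6  0.6  6.7] [-0.03  0.43  0.07] -0.449
0 [ 0.5   0.31 -5.3 ] [-0.1 -1.   6.2] [-0.05  0.38  0.07] -0.623
10 [ 0.53  0.32 -5.29] [0.7 0.  6.7] [-0.04  0.39  0.1 ] -0.798
20 [ 0.56  0.33 -5.27] [-0.3 -0.   6.8] [-0.06  0.34  0.05] -0.972
30 [ 0.59  0.33 -5.28] [ 0.9 -0.5  7.2] [-0.03  0.4   0.04] -1.147
13.0417 0.7154444755873931
```

Total push was about 11 N with almost no turning torque, so it turned freely. I'll lift it off and look.

Run:
```python
from h import *
from bench import env,kinematics,monitor
s=monitor.sense();p=s["position"]
print(env.movel(p+.012*JD,.03,guard=15)); s=monitor.sense();print((s["position"]-p)@JM,s["contact_force"],s["finger_gap"])
print(env.movel(p+.06*JD,.1,guard=15));s=monitor.sense();print((s["position"]-p)@JM,s["contact_force"],s["finger_gap"],s["clock"])
w=grab("wrist","w7");a=grab("side","side7")
c=proj(a,s["position"]).astype(int);im=a["frame"][c[1]-70:c[1]+80,c[0]-100:c[0]+100,::-1]
i2=cv2.resize(im,(400,300),interpolation=cv2.INTER_CUBIC);i1=cv2.resize(w["frame"][:,:,::-1],(400,300),interpolation=cv2.INTER_AREA);cv2.imwrite("pics/v7.png",np.hstack([i1,i2]))
```

```text
False
[-0.00044416 -0.00032687  0.01147062] [-0.2003358  -0.47774012 -0.75143282] 0.7099564450386343
False
[-1.99355924e-04 -9.63866414e-05  5.98040456e-02] [ 0.65518545 -1.06211928 -0.67839652] 0.7088875332121027 14.3917
```

View pics/v7.png

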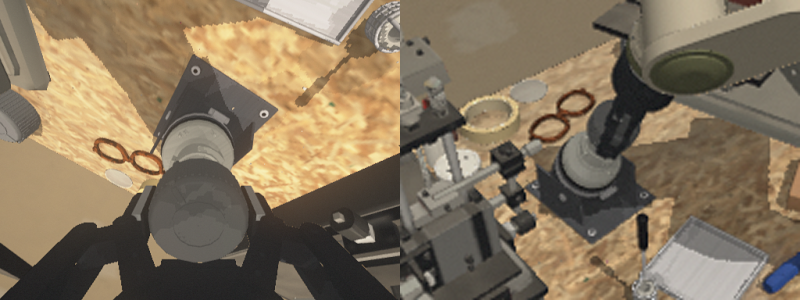

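The cap is off and held in the fingers; the wrist image shows the open neck. Now it goes into the tray, with the fingers along the tray diagonal.

Run:
```python
from h import *
from bench import env,kinematics,monitor
p=monitor.sense()["position"];c=np.array([.414,.337])
o=ori([0,0,-1],[-1,1,0]).as_quat()
env.movel(p+[-.04,0,.08],.2)
q=kinematics.ik([*c,.15],o);print(q,monitor.sense()["joints"])
env.set_joints(q)
env.movel([*c,.02],.12);env.hold(.2);f0=monitor.sense()["contact_force"]
h=env.movel([*c,-.036],.025,guard=5);s=monitor.sense();print(h,s["position"],s["contact_force"]-f0,s["finger_gap"],s["clock"])
```

```text
[ 4.63600651e-01  3.78089762e-01  1.54872520e+00 -4.44089210e-16
  1.21477769e+00 -1.89259384e+00] [ 0.49779809  0.36178198  1.53812195 -0.41775835  0.8608465  -1.21811957]
True [ 0.41404527  0.33702668 -0.02995341] [-0.69688109 -0.919103    5.21454489] 0.713386651705899 18.9667
```

Run:
```python
from h import *
from bench import env,kinematics,monitor
c=monitor.sense()["position"]
env.release();env.hold(.2);env.movel(c+[0,0,.14],.2)
o=ori([0,0,-1],JM[:,1]).as_quat()
q=kinematics.ik([.4465,.4234,.20],o);print(q);env.set_joints(q);env.hold(.2)
s=monitor.sense();print(s["clock"],s["position"],s["contact_force"])
T=[]
h=np.array([.4465,.4234,.1236])
for n in("wrist","scene","side"):
    d=grab(n,n+"8");u=proj(d,h).round().astype(int);print(n,u,proj(d,[.4465,.4234,0]))
    hw,hh=(100,75) if n=="wrist" else (50,38)
    x0=int(np.clip(u[0]-hw,0,511-2*hw));y0=int(np.clip(u[1]-hh,0,383-2*hh));f=400/(2*hw)
    im=cv2.resize(d["frame"][y0:y0+2*hh,x0:x0+2*hw,::-1],(400,300),interpolation=cv2.INTER_CUBIC)
    st=20 if n=="wrist" else 10
    for k in range(0,2*hw,st):cv2.putText(im,str(x0+k),(int(k*f),9),0,.3,(255,0,255),1);cv2.line(im,(int(k*f),10),(int(k*f),14),(255,0,255),1)
    for k in range(st,2*hh,st):cv2.putText(im,str(y0+k),(0,int(k*f)+4),0,.3,(255,0,255),1)
    T.append(im)
d=grab("side");u=proj(d,[.414,.337,0]).astype(int);T.append(cv2.resize(d["frame"][u[1]-45:u[1]+45,u[0]-60:u[0]+60,::-1],(400,300),interpolation=cv2.INTER_CUBIC))
cv2.imwrite("pics/v8.png",np.vstack([np.hstack(T[:2]),np.hstack(T[2:])]))
```

```text
[ 5.68701276e-01  5.17663455e-01  1.20476185e+00 -4.44089210e-16
  1.41916735e+00 -8.37095051e-01]
21.5833 [0.4464094  0.42306204 0.1995634 ] [-0.30162828  0.52228142 -0.25715367]
wrist [254 192] [254.02576712 163.52825127]
scene [176 203] [180.18840365 244.09586971]
side [249 255] [250.19309846 288.76965647]
```

View pics/v8.png

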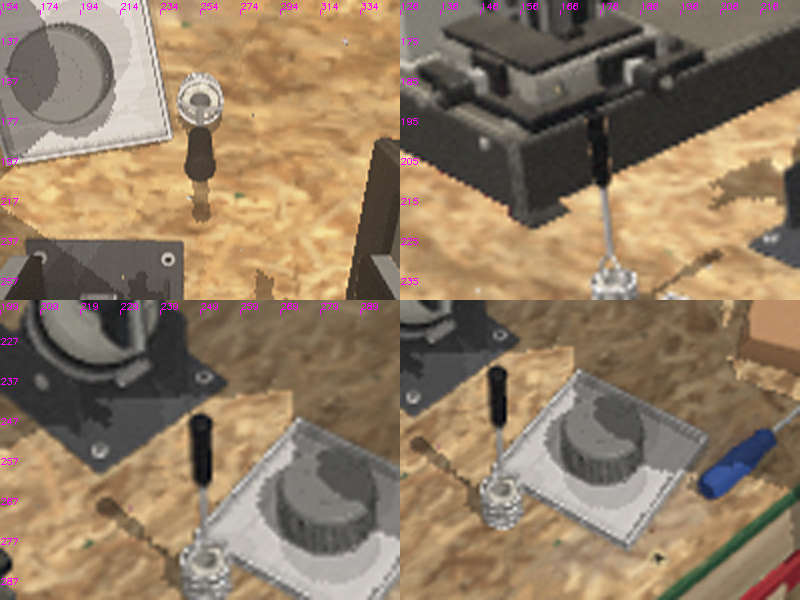

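The cap lies flat in the tray (lower right tile), and the handle appears where predicted (wrist px (254,190), side (249,254), scene (175.5,202)). Now for the basket grasp.

Run:
```python
from h import *
from bench import env,kinematics,monitor
f0=monitor.sense()["contact_force"]
print(env.movel([.4465,.4234,.085],.1,guard=8));env.close_gripper(80)
s=monitor.sense();print(s["position"],s["finger_gap"],s["gripper_force"],s["contact_force"]-f0)
if .05<s["finger_gap"]<.3:
    env.movel([.4465,.4234,.21],.12);env.hold(.2);s=monitor.sense();print(s["contact_force"]-f0,s["finger_gap"])
    q=kinematics.ik(JO+.115*JD,jo(0));print(q,s["joints"]);env.set_joints(q);env.hold(.3)
    s=monitor.sense();print((s["position"]-JO)@JM,s["contact_force"]-f0,s["finger_gap"],s["clock"])
    T=R.from_quat(s["ee_rot"]).as_matrix();p=s["position"]
    for n in("side","scene","wrist"):
        d=grab(n,n+"9");g=d["frame"].astype(int)
        a=proj(d,p+T@[0,0,.085]);b=proj(d,p+T@[0,0,.085-.028]);e=proj(d,JO);print(n,"foot",a.round(1),"cup top",b.round(1),"mouth",e.round(1))
```

```text
False
[0.44664513 0.42344553 0.08520171] 0.11728353053125788 78.00526075065136 [0.73520147 0.71661416 1.17125971]
[-0.22966101  0.62468879 -2.05629996] 0.11560555358006767
[ 0.52741201  0.33514126  1.52981654 -0.41871728  0.90279743 -0.67892503] [ 5.68690548e-01  5.12592630e-01  1.18820702e+00  1.89551596e-07
  1.44170253e+00 -8.37132685e-01]
[-1.17255395e-05  3.91086324e-04  1.14775306e-01] [ 0.01667786  1.60791036 -2.54933646] 0.11888138046933287 26.025
side foot [232.  205.4] cup top [235.2 200.5] mouth [228.7 210.2]
scene foot [232.1 184.4] cup top [228.4 177.8] mouth [236.1 191.2]
wrist foot [253.9 189. ] cup top [253.9 198.6] mouth [253.5 180.7]
```

Run:
```python
from h import *
from bench import env,kinematics,monitor
f0=monitor.sense()["contact_force"]
for zf in(.0,-.03,-.06,-.09,-.108):
    h=env.movel(JO+(zf+.085)*JD,.05 if zf>-.1 else .02,guard=5);s=monitor.sense()
    print(zf,h,((s["position"]-JO)@JM*1e3).round(1),((s["contact_force"]-f0)@JM).round(2),(s["ft_torque"]@JM).round(2),s["finger_gap"].round(3),s["clock"])
    if h:break
```

```text
Traceback (most recent call last):
AttributeError: 'float' object has no attribute 'round'
```

Run:
```python
from h import *
from bench import env,kinematics,monitor
f0=monitor.sense()["contact_force"]
for zf in(-.03,-.06,-.09,-.108):
    h=env.movel(JO+(zf+.085)*JD,.05 if zf>-.1 else .02,guard=5);s=monitor.sense()
    print(zf,h,((s["position"]-JO)@JM*1e3).round(1),((s["contact_force"]-f0)@JM).round(2),(s["ft_torque"]@JM).round(2),s["finger_gap"],s["clock"])
    if h:break
```

```text
-0.03 False [ 0.1  0.1 55.1] [ 0.44 -0.49 -1.03] [-0.03  0.47 -0.01] 0.11932720614860495 27.675
-0.06 False [ 0.1  0.1 25.1] [ 0.23 -0.64  0.58] [0.01 0.43 0.02] 0.11857477451915073 28.425
-0.09 False [ 0.1  0.1 -4.9] [ 0.14 -0.31  0.84] [0.03 0.4  0.01] 0.11595191590655561 29.175
-0.108 True [  0.1   0.3 -11.9] [0.83 1.26 6.45] [-0.09  0.36  0.05] 0.11770458366091091 29.675
```

Run:
```python
from h import *
from bench import env,kinematics,monitor,job
p=monitor.sense()["position"]
env.release();env.hold(.3);env.movel(p+.14*JD,.12);env.hold(.5)
s=monitor.sense();print(s["contact_force"],s["finger_gap"],s["clock"])
# check: dark handle above the mouth, expected axis centre at jar z=+.027
for n,ref in(("side","side7"),("wrist",None),("scene","scene0")):
    d=grab(n,n+"10");u=proj(d,JO+.027*JD).round().astype(int)
    g=d["frame"].mean(2);w=g[u[1]-14:u[1]+14,u[0]-14:u[0]+14]
    m=np.argwhere(w<45);print(n,u,len(m),m.mean(0)-14 if len(m) else None,w[::3,::3].astype(int).tolist() if n=="wrist" else "")
```

```text
[-0.24409341 -0.3493147   0.05523621] 1.001764407608569 32.5167
side [232 206] 55 [3.54545455 2.52727273] 
wrist [253 184] 0 None [[130, 127, 132, 132, 52, 56, 52, 54, 126, 127], [126, 132, 125, 108, 51, 57, 54, 57, 130, 128], [126, 128, 131, 86, 57, 55, 55, 54, 115, 131], [123, 132, 127, 131, 55, 58, 57, 55, 130, 130], [118, 116, 126, 129, 134, 93, 98, 133, 124, 111], [117, 111, 112, 113, 112, 111, 114, 114, 115, 109], [142, 120, 112, 113, 114, 112, 118, 114, 115, 112], [152, 131, 115, 112, 113, 113, 117, 115, 113, 147], [150, 159, 158, 125, 113, 112, 117, 130, 160, 160], [83, 143, 162, 169, 157, 150, 159, 172, 170, 173]]
scene [233 185] 241 [-4.30290456 -2.21991701]
```

The handle stands in the mouth, leaning to the low side as expected, and the gripper is clear. Handing in.

```bash
python3 -c "
from bench import job
print(job.hand_in())"
```

```text
the job is handed in; nothing more can be done
None
```

I handed the job in at about 33 s of the 54 s limit: the cap lies flat in the drip tray, and the basket stands released in the open jar, about 97 mm below the mouth at its foot; the hand-in returned no verdict.

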